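Put a key sample board on show and block its foot

TASK

Put the house-key range on show for the customer: take the blue-topped sample board out of the wooden rack and lean it, centred and square, against the plain back of the little grey drawer cabinet (the side away from the robot), lower edge on the bench, keys facing out, leaning back about 20 degrees. Then stand the amber jar upright on the bench right in front of the middle of the board's foot, no more than a finger's width away, so that the board cannot slide. Set both down gently rather than dropping them, and leave the green-topped board, the red bottle and the padlock where they are.

Things in the scene. Friction and masses are not known exactly. Their poses are not given: they have to be found in the camera images.
- blue_board: Sample board to be shown: a white slab with a 30 mm blue band along its top edge, 12 thick (x) x 130 wide (y) x 170 tall (z) mm, about 0.2 kg. Origin: centre of its underside (lower edge). z runs up the board, x points out of the face that carries six keys (flat, 2 mm). It starts upright in either slot of the rack.
- blue_foot (a point): Middle of the blue-topped board's lower edge on the key side: 6 mm along the board's x from its origin.
- green_board: Another board of the same size with a green band along its top, origin and axes alike, in the rack's other slot. Leave alone.
- rack: Fixed wooden rack 150 x 150 mm with two slots along its y, at x = -42 and +42 mm from its centre; slot floor 12 mm above the bench, slot 16 mm wide between ribs that rise to 42 mm above the bench. Origin: centre of its underside. Boards in it have their key faces towards its +x.
- drawer_unit: Fixed small grey drawer cabinet, 70 deep (x) x 120 wide (y) x 100 mm tall. Origin: centre of its underside. The white drawer fronts with brass knobs are on its -x side (towards the robot); the plain back is its +x side, 35 mm from the origin.
- jar: Closed amber jar with white lid and paper label, 52 mm across, 85 mm tall, about 0.3 kg. Origin: centre of its underside, z up its axis.
- oil_bottle: Red plastic oil bottle, black cap, 42 mm across, 130 mm tall. Origin: centre of its underside. Leave alone.
- padlock: Brass padlock standing on the bench with its steel shackle up, 22 x 42 x 63 mm tall. Origin: centre of its underside. Leave alone.

How it is judged:
On the way, in this order (a step that is already met when the one before it is completed fails the run):
1. the blue-topped board leans, released, against the back of the cabinet (angle between blue_board's own x axis and vertical between 0.97 and 1.42 rad and angle between blue_board's own z axis and vertical below 0.62 rad and height (world z) of blue_board below 0.009 m and contact force between blue_board and drawer_unit above 0.03 N and x of blue_board in the frame of drawer_unit above 0.04 m and y of blue_board in the frame of drawer_unit between -0.03 and 0.03 m and angle between the y axis of blue_board and the y axis of drawer_unit, either way round below 0.22 rad and contact force between the fingers and blue_board below 0.1 N and linear speed of blue_board below 0.02 m/s), for 0.3 s.
2. the jar stands, released, in front of the board's foot (horizontal distance between jar and blue_foot below 0.056 m and y of jar in the frame of blue_board between -0.028 and 0.028 m and x of jar in the frame of blue_board above 0 m and height (world z) of jar below 0.006 m and angle between jar's own z axis and vertical below 0.1 rad and linear speed of jar below 0.02 m/s and contact force between the fingers and jar below 0.1 N), for 0.2 s.
At the end, for the whole second after the job is handed in: Blue board: lower edge on bench, leaning on the cabinet's back 9-34 deg, keys out, within 30 mm of centre and 0.22 rad of square. Jar upright on bench, centre within 56 mm of the foot point and 28 mm of its middle line. Both released, at rest. Other board, bottle, padlock moved under 20 mm (all of step 1 and all of step 2 and distance of each of green_board, oil_bottle, padlock from where it was at the start of the episode below 0.02 m); the robot touches nothing.
It fails at once if the green-topped board, the bottle or the padlock was moved 20 mm or more (distance of any of green_board, oil_bottle, padlock from where it was at the start of the episode above 0.02 m).
It fails at once if the jar was tipped over (angle between jar's own z axis and vertical above 0.8 rad).
It fails at once if the board was dropped or thrown (faster than 0.45 m/s with no finger on it) (linear speed of blue_board above 0.45 m/s and contact force between the fingers and blue_board below 0.05 N).
It fails at once if the jar was dropped or thrown (faster than 0.45 m/s with no finger on it) (linear speed of jar above 0.45 m/s and contact force between the fingers and jar below 0.05 N).
It also fails if it takes over 58 s, if anything falls off the work surface, if the arm or the gripper's body presses on something with over 40 N, if the wrist force passes 120 N, or if a joint passes its speed limit or range.

ROBOT

A 6-joint arm with a two-finger parallel gripper is mounted at the origin on the work surface. World frame = base frame: x ahead of the robot, y to its left, z up, the work surface at z = 0. Lengths are in m, angles in rad, forces in N, time in s.
With the tool pointing down it reaches from about 0.35 to 0.775 m from the base axis. Payload 5.5 kg.
Tool frame: the origin (TCP) lies between the finger pads; the fingertips stand 19 mm ahead of it and the grasp point (between the pads) is the TCP; z points along the fingers, y is the line along which they close (so a half turn about z gives the same grasp; the last joint's range is limited). The gripper opens to 85 mm and grips with 20 to 120 N. Pads are 22 mm wide; open, the fingers measure 114 mm over their backs; the gripper's body (76 mm by 85 mm) begins 54 mm behind the grasp point. The pads swing forward as they close: fully open they stand 13 mm farther back than shut.
Start: joints at [1.014, 0.313, 0.046, 1.304, 0, 1.431], TCP at [0.233, 0.526, 0.223] pointing down, gripper open.
Joint ranges: [-2.76, 2.76], [-0.86, 1.69], [-1.03, 1.26], [-2.2, 2.34], [-1.47, 1.5], [-3.14, 3.14]. Speed limits (rad/s): [2.57, 2.57, 3.14, 3.14, 3.14, 3.14].

INTERFACE

Orientations are given as a unit quaternion [w, x, y, z].
In Python, from workcell import env gives the robot as it stands.
- The arm moves only by the shell command python3 -m pendant 'ROWS' [FORCE]. ROWS is JSON, a list of rows, each an object with "travel": the shift along the tool's x, y, z scaled (see below), a list of three; "rot": the turn, a rotation vector about the tool's x, y, z scaled (see below), a list of three; "fingers": the opening, from -1 (shut) to 1 (fully open). In form: [{"travel": [dx, dy, dz], "rot": [wx, wy, wz], "fingers": fingers}, ...]. A call has 1 to 10 rows; each row is the pose to reach, as a shift and turn from the pose commanded when the call began, along the tool's axes at that moment; what a row does not reach only later rows make up. The controller multiplies each number of a shift by 0.12 m and each number of a turn by 60 degrees. A row lasts 1/10 s, in which the tool goes at most 50 mm and 8.59 degrees, less where a joint would pass 70% of its speed; a pose out of reach is approached as far as the arm can. A call with a number of a shift or a turn outside -1 to 1 is refused whole. A call with a gripper value outside its range is refused whole. The fingers move at their own pace and stop on an object; FORCE is the grip in N (left out, the last holds). Time passes only in rows, so rows that repeat a pose let the fingers close. It gives the time, the measured TCP pose, the force, the opening and the grip force at its end, in the units of the state.
- env.get_state(): the state, without advancing time (a new reading comes with each control period).
- env.read_camera(name): name is "scene" or "side" or "wrist"; returns (picture, depth): 400x640x3 uint8, blue, green, red; 400x640 float32, m along the optical axis (not along the pixel's ray), 0 where there is no reading.
- env.camera_model(name): a dict with "fovy" (degrees; the focal length in pixels is half the picture's height over the tangent of half this angle, whatever the lens; pixels are square), "cx", "cy" (the principal point, pixels), "k1" (the pictures are not rectified: a ray, as slopes to the right and down, at radius r is drawn at 1 + k1 r^2 times it, then the intrinsics apply), "rvec" (rotation vector, rad) and "tvec" (3), from world to camera coordinates, as OpenCV has them; the wrist camera has in their place "T_tool_cam" (4x4, takes a point from camera to tool coordinates, whose origin is the TCP and whose axes are the flange's). Camera axes: x right, y down, z forward; pixel columns grow to the right and rows downward; lengths in m; the calibration is good to about 2 mm. A picture is of the moment at which its call begins: read the wrist's pose just before it. camera_model takes no time and is no camera call.
- env.hand_in(): hands the job in; it is judged then, once.
Trained networks look in the newest picture that a camera, given by its name, has taken for a name from the list of things; names that differ only in an ending like _2 or _b are one class to them, and where a whole thing is asked for, a point or a joint stands for the part that bears it (a point fixed in the world has none). Each returns a list of dicts, best first, with "conf" (0 to 1); they miss things now and then, are a little off and sometimes report something else, mostly with a low value. They report only what shows in the picture. A call takes as long as a camera call.
- env.outline_of(camera, target): "mask" (400x640 bool, what is visible of it) and "xy" ([column, row] in pixels, amid what is visible of it).
The state is a dict: "clock": time; "joint_pos": joint angles; "qvel": joint speeds; "tau": joint torques, N m; "tcp_pos": TCP position; "orientation": TCP orientation; "wrist_force": force on the tool from outside, world axes, zero at the start; "ft_torque": the same for the moment, N m; "finger_gap": finger opening in m; "grip_force": force on a finger pad.
Only numpy, scipy, OpenCV 4.12 (cv2) and the standard library are available. Lean on these libraries where they do the work, as an engineer would, in place of code of your own. Each camera call takes 0.05 s, during which the arm holds its last target. There are 200 camera calls.

## Working session

There is one attempt and no reset: what is moved stays moved. The work goes in short steps, Python scripts to look and compute and a shell command to move; the robot and the scene stay as the last step left them, time stands still between calls to the robot, and variables do not carry over. Pictures are saved under pics/ and viewed, at most 10 in all, crops included, and the job is handed in when it is done.

```bash
mkdir -p pics; ls
cat > h.py <<'E'
import numpy as np, cv2
from scipy.spatial.transform import Rotation as R
from workcell import env
def quat(q): return R.from_quat([q[1],q[2],q[3],q[0]])
def cam(name):
    m=env.camera_model(name); f=200/np.tan(np.radians(m["fovy"])/2)
    K=np.array([[f,0,m["cx"]],[0,f,m["cy"]],[0,0,1]]); D=np.array([m["k1"],0,0,0.])
    if "rvec" in m:
        Rm=cv2.Rodrigues(np.array(m["rvec"],float))[0].T; t=-Rm@np.array(m["tvec"],float).ravel()
    else:
        s=env.get_state(); T=np.array(m["T_tool_cam"]); Q=quat(s["orientation"]).as_matrix()
        Rm=Q@T[:3,:3]; t=Q@T[:3,3]+np.array(s["tcp_pos"])
    return K,D,Rm,t
def cloud(name,depth,c=None):
    K,D,Rm,t=c or cam(name)
    v,u=np.mgrid[0:400,0:640]
    p=cv2.undistortPoints(np.stack([u,v],-1).reshape(-1,1,2).astype(float),K,D).reshape(400,640,2)
    P=np.dstack([p,np.ones((400,640))])*depth[...,None]
    W=P@Rm.T+t; W[depth<=0]=np.nan
    return W
E
python3 - <<'E'
from h import *
for n in ["scene","side"]:
    im,d=env.read_camera(n); cv2.imwrite(f"pics/{n}0.png",im); np.savez(f"{n}0.npz",im=im,d=d)
    W=cloud(n,d)
    for t in ["blue_board","green_board","rack","drawer_unit","jar","oil_bottle","padlock"]:
        for o in env.outline_of(n,t)[:2]:
            w=W[o["mask"]&(d>0)]; 
            np.save(f"m_{n}_{t}.npy",o["mask"]) if o["conf"]>.5 else 0
            print(n,t,round(o["conf"],2),np.round(o["xy"]),len(w),np.round(np.nanpercentile(w,[3,50,97],axis=0),3).tolist())
s=env.get_state();print({k:np.round(v,3).tolist() for k,v in s.items()})
E
```

```text
pics
scene blue_board 0.55 [472. 190.] 2779 [[0.554, 0.292, 0.043], [0.578, 0.349, 0.121], [0.596, 0.413, 0.183]]
scene green_board 0.62 [447. 162.] 1686 [[0.476, 0.265, 0.049], [0.504, 0.304, 0.144], [0.518, 0.382, 0.183]]
scene rack 0.73 [447. 224.] 1723 [[0.506, 0.256, 0.002], [0.583, 0.319, 0.018], [0.619, 0.424, 0.043]]
scene drawer_unit 0.56 [358. 270.] 444 [[0.722, 0.092, -0.0], [0.771, 0.111, 0.033], [0.783, 0.132, 0.063]]
scene jar 0.68 [211. 183.] 635 [[0.522, -0.322, 0.002], [0.554, -0.294, 0.056], [0.564, -0.277, 0.087]]
scene oil_bottle 0.57 [175. 223.] 776 [[0.707, -0.331, 0.004], [0.73, -0.308, 0.069], [0.741, -0.295, 0.13]]
side blue_board 0.83 [244. 121.] 1150 [[0.545, 0.292, 0.004], [0.572, 0.336, 0.133], [0.696, 0.49, 0.184]]
side green_board 0.8 [222. 137.] 1362 [[0.465, 0.264, 0.044], [0.488, 0.317, 0.119], [0.514, 0.38, 0.184]]
side green_board 0.16 [239. 163.] 1100 [[0.445, 0.252, 0.002], [0.495, 0.296, 0.018], [0.607, 0.38, 0.045]]
side rack 0.88 [238. 165.] 1088 [[0.444, 0.252, 0.004], [0.494, 0.298, 0.019], [0.604, 0.381, 0.045]]
side drawer_unit 0.91 [260. 
[... 264 characters left out ...]
77, 0.126, 0.063]]
side oil_bottle 0.97 [436. 246.] 624 [[0.697, -0.336, 0.007], [0.707, -0.322, 0.071], [0.726, -0.301, 0.131]]
side oil_bottle 0.28 [260. 225.] 2244 [[0.371, -0.051, 0.005], [0.402, -0.012, 0.09], [0.454, 0.064, 0.103]]
side padlock 0.64 [341. 165.] 154 [[0.746, 0.089, 0.002], [0.758, 0.1, 0.033], [0.802, 0.139, 0.063]]
{'clock': 0.8, 'joint_pos': [1.014, 0.313, 0.046, 1.304, -0.0, 1.431], 'qvel': [0.0, 0.002, 0.001, -0.002, 0.001, -0.0], 'tau': [0.001, -48.039, 29.879, -0.0, 0.0, 0.0], 'tcp_pos': [0.233, 0.526, 0.223], 'orientation': [0.0, 0.207, 0.978, 0.0], 'wrist_force': [-0.142, 0.466, -0.97], 'ft_torque': [0.02, -0.009, -0.028], 'grip_force': 0.0, 'finger_gap': 0.085}
```

View pics/scene0.png

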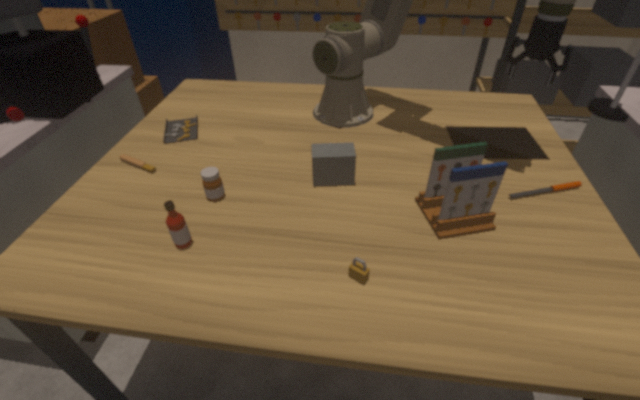

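View pics/side0.png

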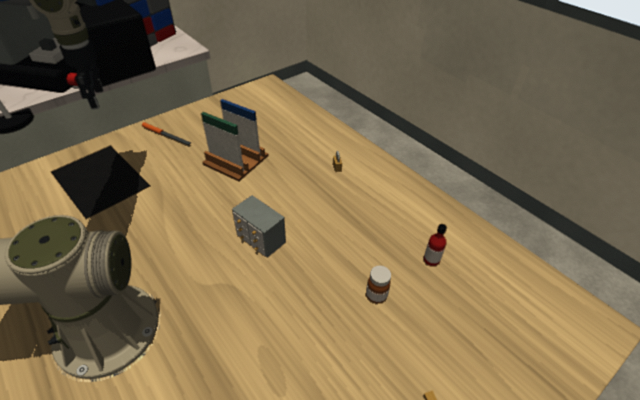

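Run:
```python
from h import *
# geometric fits from both cameras
pts={}
for n in ["scene","side"]:
    z=np.load(f"{n}0.npz"); W=cloud(n,z["d"]); pts[n]=W; hsv=cv2.cvtColor(z["im"],cv2.COLOR_BGR2HSV)
    X,Y,Z=W[...,0],W[...,1],W[...,2]
    def rep(name,m):
        p=W[m][:,:2].astype(np.float32)
        if len(p)<10: print(n,name,len(p));return
        c=p.mean(0); d=np.linalg.svd(p-c,full_matrices=False)[2][0]; r=cv2.minAreaRect(p)
        print(n,name,len(p),"mean",c.round(4),"dir deg",np.degrees(np.arctan2(d[1],d[0])).round(1),"rect",np.round(r[0],4),np.round(r[1],4),round(r[2],1))
    rep("cab top",(Z>.094)&(Z<.108)&(X>.3)&(X<.55)&(Y>-.12)&(Y<.13))
    rect=(Y>.2)&(Y<.5)&(X>.4)&(X<.68)
    blue=rect&(hsv[...,0]>100)&(hsv[...,0]<130)&(hsv[...,1]>90)&(Z>.145)
    green=rect&(hsv[...,0]>40)&(hsv[...,0]<90)&(hsv[...,1]>90)&(Z>.145)
    rep("blue",blue);rep("blue top",blue&(Z>.180)); print("zmax",np.percentile(Z[blue],[50,95,99]) if blue.any() else 0)
    rep("green",green); rep("green top",green&(Z>.180))
    rep("rack ribs",rect&(Z>.036)&(Z<.045))
    rep("jar top",(Z>.079)&(Z<.09)&(Y<-.25)&(X<.6)&(X>.45))
    rep("bottle",(Z>.02)&(Z<.14)&(Y<-.25)&(X>.65)&(X<.8))
    rep("padlock",(Z>.01)&(Z<.07)&(Y>.06)&(Y<.16)&(X>.7)&(X<.82))
```

```text
scene cab top 672 mean [0.4217 0.014 ] dir deg -79.8 rect [0.4176 0.0136] [0.0751 0.1187] 10.7
scene blue 152 mean [0.5753 0.3476] dir deg -70.8 rect [0.5731 0.3505] [0.0111 0.1228] 19.7
scene blue top 150 mean [0.5751 0.348 ] dir deg -70.9 rect [0.5731 0.3505] [0.0111 0.1228] 19.7
zmax [0.18271205 0.1840999  0.18465666]
scene green 5
scene green top 0
scene rack ribs 515 mean [0.5655 0.331 ] dir deg 70.9 rect [0.5327 0.3395] [0.1204 0.1501] 19.3
scene jar top 477 mean [ 0.5062 -0.7265] dir deg -94.8 rect [ 0.5304 -0.6541] [0.7488 0.0982] 84.1
scene bottle 699 mean [ 0.7289 -0.3087] dir deg -50.8 rect [ 0.7232 -0.311 ] [0.0327 0.0421] 58.4
scene padlock 359 mean [0.7708 0.1111] dir deg -113.8 rect [0.7661 0.1107] [0.0422 0.0228] 61.9
side cab top 1075 mean [0.4131 0.0079] dir deg -79.0 rect [0.4142 0.0113] [0.0736 0.122 ] 11.0
side blue 288 mean [0.5672 0.3466] dir deg -70.4 rect [0.5676 0.3517] [0.0147 0.1289] 20.0
side blue top 91 mean [0.5677 0.3493] dir deg -70.5 rect [0.5676 0.3525] [0.013  0.1275] 20.7
zmax [0.17407636 0.18460969 0.18558346]
side green 294 mean [0.4891 0.3161] dir deg -69.7 rect [0.4895 0.3203] [0.0137 0.1237] 20.7
side green top 107 mean [0.4908 0.3164] dir deg -69.7 rect [0.4894 0.3211] [0.0133 0.1221] 20.7
side rack ribs 314 mean [0.5173 0.3096] dir deg 154.8 rect [0.5277 0.3391] [0.1231 0.1541] 20.7
side jar top 306 mean [ 0.5353 -0.3033] dir deg -141.3 rect [ 0.5361 -0.3025] [0.0448 0.0448] 47.6
side bottle 564 mean [ 0.7082 -0.321 ] dir deg -61.2 rect [ 0.7128 -0.319 ] [0.0325 0.0426] 31.2
side padlock 130 mean [0.7576 0.1036] dir deg -109.2 rect [0.7624 0.1096] [0.0458 0.0216] 62.3
```

```bash
cat >> h.py <<'E'
def target_R(yaw_deg,tilt_deg=0):
    """tool y = board x (yaw), tool z = down; tilt leans board/tool top back towards -board x"""
    b=R.from_euler("ZY",[yaw_deg,-tilt_deg],degrees=True).as_matrix()  # board axes in world
    return R.from_matrix(np.column_stack([b[:,1],b[:,0],-b[:,2]]))
def plan(p,Rt,start=None):
    s=env.get_state(); p0,R0=start or (np.array(s["tcp_pos"]),quat(s["orientation"])); p=np.array(p,float)
    rv=(R0.inv()*Rt).as_rotvec(); n=int(np.ceil(max(np.linalg.norm(p-p0)/.118,np.degrees(np.linalg.norm(rv))/58,1e-9)))
    for i in range(n):
        Rc=R0*R.from_rotvec(rv*i/n); t=Rc.inv().apply(p-p0)/n/.12
        print("call",i+1,"travel",t.round(3).tolist(),"rot",np.degrees(rv/n/60).round(3).tolist())
    print("pos err mm",((p-p0)*1e3).round(1),"rot deg",np.degrees(rv).round(1))
    return p,Rt
E
python3 - <<'E'
from h import *
plan([.570,.352,.29],target_R(20.2))
E
```

```text
call 1 travel [-0.789, -0.047, -0.139] rot [0.0, -0.0, 0.191]
call 2 travel [-0.782, 0.111, -0.139] rot [0.0, -0.0, 0.191]
call 3 travel [-0.745, 0.265, -0.139] rot [0.0, -0.0, 0.191]
call 4 travel [-0.677, 0.408, -0.139] rot [0.0, -0.0, 0.191]
pos err mm [ 337.2 -173.8   66.8] rot deg [ 0.  -0.  45.9]
```

```bash
python3 -m pendant '[{"travel":[-0.4,0,-0.1],"rot":[0,0,0.1],"fingers":0.2},{"travel":[-0.79,-0.05,-0.14],"rot":[0,0,0.19],"fingers":0.2},{"travel":[-0.79,-0.05,-0.14],"rot":[0,0,0.19],"fingers":0.2}]' 40
python3 -m pendant '[{"travel":[-0.4,0.05,-0.1],"rot":[0,0,0.1],"fingers":0.2},{"travel":[-0.78,0.11,-0.14],"rot":[0,0,0.19],"fingers":0.2},{"travel":[-0.78,0.11,-0.14],"rot":[0,0,0.19],"fingers":0.2}]'
python3 -m pendant '[{"travel":[-0.4,0.13,-0.1],"rot":[0,0,0.1],"fingers":0.2},{"travel":[-0.75,0.27,-0.14],"rot":[0,0,0.19],"fingers":0.2},{"travel":[-0.75,0.27,-0.14],"rot":[0,0,0.19],"fingers":0.2}]'
python3 -m pendant '[{"travel":[-0.35,0.2,-0.1],"rot":[0,0,0.1],"fingers":0.2},{"travel":[-0.68,0.41,-0.14],"rot":[0,0,0.19],"fingers":0.2},{"travel":[-0.68,0.41,-0.14],"rot":[0,0,0.19],"fingers":0.2},{"travel":[-0.68,0.41,-0.14],"rot":[0,0,0.19],"fingers":0.2}]'
python3 - <<'E'
from h import *
c=cam("wrist"); im,d=env.read_camera("wrist"); cv2.imwrite("pics/w1.png",im); W=cloud("wrist",d,c)
X,Y,Z=W[...,0],W[...,1],W[...,2]; hsv=cv2.cvtColor(im,cv2.COLOR_BGR2HSV)
for nm,lo,hi in [("blue",100,130),("green",40,90)]:
  m=(hsv[...,0]>lo)&(hsv[...,0]<hi)&(hsv[...,1]>90)&(Z>.176)&(Z<.19)&(Y>.2)
  p=W[m][:,:2].astype(np.float32); r=cv2.minAreaRect(p) if len(p)>5 else None
  print(nm,len(p),r,np.median(Z[m]) if m.any() else 0)
s=env.get_state();print({k:np.round(v,3).tolist() for k,v in s.items()})
plan([.570,.352,.163],target_R(20.2))
E
```

```text
clock: 1.1
tcp_pos: [0.3216, 0.4802, 0.2407]
orientation: [0.001, 0.307, 0.952, 0.001]
wrist_force: [-0.2, -0.4, -0.7]
finger_gap: 0.0515
grip_force: 0.0
clock: 1.4
tcp_pos: [0.4056, 0.4369, 0.2571]
orientation: [0.001, 0.399, 0.917, 0.001]
wrist_force: [-0.3, -0.9, -0.3]
finger_gap: 0.0513
grip_force: 0.0
clock: 1.7
tcp_pos: [0.4907, 0.3935, 0.2733]
orientation: [0.001, 0.488, 0.873, 0.001]
wrist_force: [-0.3, -0.2, -0.0]
finger_gap: 0.0511
grip_force: 0.0
clock: 2.1
tcp_pos: [0.5713, 0.3521, 0.2892]
orientation: [-0.001, 0.57, 0.822, -0.001]
wrist_force: [-1.1, -0.1, 0.2]
finger_gap: 0.0513
grip_force: 0.0
blue 1943 ((0.5692484974861145, 0.3546018898487091), (0.011049985885620117, 0.12847942113876343), 19.41375732421875) 0.18261381297560797
green 1655 ((0.49028268456459045, 0.327084481716156), (0.011554843746125698, 0.12788617610931396), 19.573528289794922) 0.18237172367282983
{'clock': 2.15, 'joint_pos': [0.434, 0.518, 0.517, 1.571, 0.001, 1.645], 'qvel': [0.021, -0.02, -0.012, 0.002, -0.002, 0.001], 'tau': [-1.254, -58.329, 30.119, -0.102, -0.056, 0.002], 'tcp_pos': [0.57, 0.353, 0.29], 'orientation': [-0.001, 0.569, 0.822, -0.0], 'wrist_force': [-0.51, 0.969, -0.565], 'ft_torque': [0.01, 0.045, -0.014], 'grip_force': 0.0, 'finger_gap': 0.051}
call 1 travel [-0.002, -0.002, 0.528] rot [-0.001, -0.0, 0.003]
call 2 travel [-0.002, -0.002, 0.528] rot [-0.001, -0.0, 0.003]
pos err mm [  -0.4   -0.7 -126.6] rot deg [-0.1 -0.   0.4]
```

View pics/w1.png

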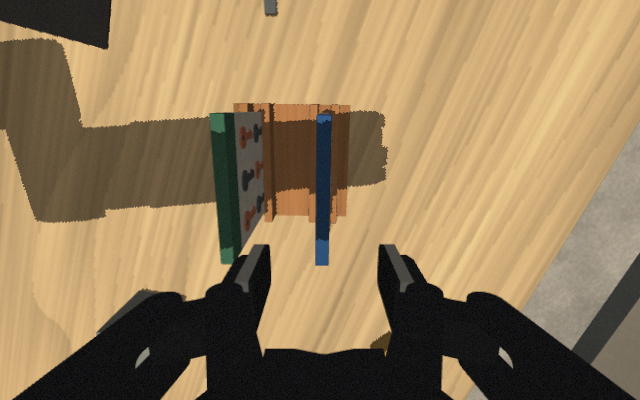

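```bash
python3 -m pendant '[{"travel":[0.01,0,0.2],"rot":[0,0,0],"fingers":0.2},{"travel":[0.01,0,0.4],"rot":[0,0,0],"fingers":0.2},{"travel":[0.01,0,0.53],"rot":[0,0,0],"fingers":0.2}]' 40
python3 -m pendant '[{"travel":[0,0,0.2],"rot":[0,0,0],"fingers":0.2},{"travel":[0,0,0.4],"rot":[0,0,0],"fingers":0.2},{"travel":[0,0,0.5],"rot":[0,0,0],"fingers":0.2},{"travel":[0,0,0.53],"rot":[0,0,0],"fingers":0.2},{"travel":[0,0,0.53],"rot":[0,0,0],"fingers":0.2}]'
python3 -m pendant '[{"travel":[0,0,0],"rot":[0,0,0],"fingers":-1},{"travel":[0,0,0],"rot":[0,0,0],"fingers":-1},{"travel":[0,0,0],"rot":[0,0,0],"fingers":-1},{"travel":[0,0,0],"rot":[0,0,0],"fingers":-1},{"travel":[0,0,0],"rot":[0,0,0],"fingers":-1},{"travel":[0,0,0],"rot":[0,0,0],"fingers":-1}]' 40
```

```text
clock: 2.45
tcp_pos: [0.5682, 0.3545, 0.2253]
orientation: [-0.001, 0.568, 0.823, -0.001]
wrist_force: [0.2, -0.1, -0.0]
finger_gap: 0.0511
grip_force: 0.0
clock: 2.95
tcp_pos: [0.5701, 0.3539, 0.1634]
orientation: [-0.0, 0.569, 0.822, -0.0]
wrist_force: [-0.1, -0.2, 0.2]
finger_gap: 0.0513
grip_force: 0.0
clock: 3.55
tcp_pos: [0.5716, 0.3535, 0.1644]
orientation: [0.001, 0.57, 0.822, 0.001]
wrist_force: [0.2, 0.1, 5.3]
finger_gap: 0.0108
grip_force: 40.2
```

```bash
python3 -m pendant '[{"travel":[0,0,-0.1],"rot":[0,0,0],"fingers":-1},{"travel":[0,0,-0.25],"rot":[0,0,0],"fingers":-1},{"travel":[0,0,-0.45],"rot":[0,0,0],"fingers":-1},{"travel":[0,0,-0.65],"rot":[0,0,0],"fingers":-1},{"travel":[0,0,-0.65],"rot":[0,0,0],"fingers":-1}]' 60
cat >> h.py <<'E'
CAB=np.array([.416,.0125]); CY=10.85
def cab(x,y,z): return np.r_[CAB+R.from_euler("z",CY,degrees=True).apply([x,y,0])[:2],z]
E
python3 - <<'E'
from h import *
print(env.get_state()["tcp_pos"],env.get_state()["finger_gap"])
a=plan([.60,.20,.24],target_R(19.7)); a=plan(cab(.029+.045,0,.205),target_R(CY,10),a); a=plan(cab(.029+.03,0,.185),target_R(CY,20),a); print(a[0])
E
```

```text
clock: 4.05
tcp_pos: [0.5723, 0.3539, 0.2449]
orientation: [0.001, 0.57, 0.822, 0.003]
wrist_force: [0.5, 0.2, -1.3]
finger_gap: 0.0096
grip_force: 61.0
[0.57232614 0.35386027 0.24492776] 0.009613538786550633
call 1 travel [-0.641, -0.117, 0.02] rot [0.003, -0.0, 0.007]
call 2 travel [-0.642, -0.112, 0.02] rot [0.003, -0.0, 0.007]
pos err mm [  27.7 -153.9   -4.9] rot deg [ 0.3 -0.   0.8]
call 1 travel [-0.525, -0.68, 0.146] rot [-0.083, -0.006, 0.074]
call 2 travel [-0.575, -0.648, 0.092] rot [-0.083, -0.006, 0.074]
pos err mm [-111.3 -173.6  -35. ] rot deg [-10.   -0.8   8.8]
call 1 travel [-0.0, -0.152, 0.142] rot [-0.167, 0.0, 0.0]
pos err mm [-14.7  -2.8 -20. ] rot deg [-10.   0.   0.]
[0.47394528 0.02360607 0.185     ]
```

```bash
python3 -m pendant '[{"travel":[-0.2,-0.04,0],"rot":[0,0,0],"fingers":-1},{"travel":[-0.4,-0.08,0],"rot":[0,0,0],"fingers":-1},{"travel":[-0.64,-0.12,0.02],"rot":[0,0,0],"fingers":-1}]'
python3 -m pendant '[{"travel":[-0.25,-0.04,0],"rot":[0,0,0],"fingers":-1},{"travel":[-0.45,-0.08,0.02],"rot":[0,0,0.01],"fingers":-1},{"travel":[-0.64,-0.11,0.02],"rot":[0,0,0.01],"fingers":-1},{"travel":[-0.64,-0.11,0.02],"rot":[0,0,0.01],"fingers":-1}]'
python3 -m pendant '[{"travel":[-0.17,-0.23,0.05],"rot":[-0.03,0,0.02],"fingers":-1},{"travel":[-0.35,-0.45,0.1],"rot":[-0.06,0,0.05],"fingers":-1},{"travel":[-0.52,-0.68,0.15],"rot":[-0.08,-0.01,0.07],"fingers":-1}]'
python3 -m pendant '[{"travel":[-0.2,-0.25,0.03],"rot":[-0.03,0,0.02],"fingers":-1},{"travel":[-0.4,-0.48,0.06],"rot":[-0.06,0,0.05],"fingers":-1},{"travel":[-0.57,-0.65,0.09],"rot":[-0.08,-0.01,0.07],"fingers":-1},{"travel":[-0.57,-0.65,0.09],"rot":[-0.08,-0.01,0.07],"fingers":-1},{"travel":[-0.57,-0.65,0.09],"rot":[-0.08,-0.01,0.07],"fingers":-1}]'
cat > meas.py <<'E'
from h import *
import sys
tag=sys.argv[1]
C=R.from_euler("z",CY,degrees=True).as_matrix()
for n in ["scene","side"]:
    im,d=env.read_camera(n); cv2.imwrite(f"pics/{n}{tag}.png",im); W=cloud(n,d); hsv=cv2.cvtColor(im,cv2.COLOR_BGR2HSV)
    L=(W-np.r_[CAB,0])@C   # cabinet frame
    near=(np.abs(L[...,0])<.2)&(np.abs(L[...,1])<.1)&(L[...,2]>.01)&(L[...,2]<.28)
    blue=near&(hsv[...,0]>100)&(hsv[...,0]<130)&(hsv[...,1]>90)
    p=L[blue]; print(n,"blue band",len(p),np.percentile(p,[2,50,98],axis=0).round(4).tolist() if len(p)>5 else "")
    f=near&(L[...,0]>.045)&((hsv[...,1]<60))   # white face
    p=L[f]
    if len(p)>50:
        A=np.c_[p[:,1:],np.ones(len(p))]; k=np.linalg.lstsq(A,p[:,0],rcond=None)[0]
        r=np.abs(p[:,0]-A@k)<.006; k=np.linalg.lstsq(A[r],p[r,0],rcond=None)[0]
        print(n,"face n",r.sum(),"lean deg",np.degrees(np.arctan(-k[1])).round(1),"yaw deg rel",np.degrees(np.arctan(-k[0])).round(1),"x at z=0",k[2].round(4),"y range",np.percentile(p[r][:,1],[1,99]).round(4),"z",np.percentile(p[r][:,2],[1,99]).round(4))
    t=(np.abs(L[...,2]-.1)<.005)&(np.abs(L[...,0])<.05)&(np.abs(L[...,1])<.075)
    if t.sum()>20: print(n,"cab top",t.sum(),np.percentile(L[t],[1,99],axis=0).round(4).tolist())
s=env.get_state();print({k:np.round(s[k],3).tolist() for k in ("clock","joint_pos","tcp_pos","orientation","wrist_force","finger_gap","grip_force")})
E
python3 meas.py 2; python3 -c "
from h import *
a=plan(cab(.029+.03,0,.185),target_R(CY,20)); a=plan(cab(.029,0,.15),target_R(CY,20),a)"
```

```text
clock: 4.35
tcp_pos: [0.5837, 0.276, 0.2372]
orientation: [-0.001, 0.569, 0.822, -0.001]
wrist_force: [-0.1, -0.7, -1.4]
finger_gap: 0.0101
grip_force: 60.9
clock: 4.75
tcp_pos: [0.5989, 0.1967, 0.2346]
orientation: [-0.001, 0.576, 0.818, -0.001]
wrist_force: [-0.8, -0.1, -1.7]
finger_gap: 0.0101
grip_force: 60.9
clock: 5.05
tcp_pos: [0.5421, 0.1127, 0.2165]
orientation: [0.028, 0.603, 0.796, 0.031]
wrist_force: [0.3, -0.4, -0.6]
finger_gap: 0.0096
grip_force: 60.9
clock: 5.55
tcp_pos: [0.4873, 0.0267, 0.201]
orientation: [0.056, 0.631, 0.771, 0.063]
wrist_force: [0.3, -0.1, -1.8]
finger_gap: 0.0101
grip_force: 60.9
scene blue band 5 
scene face n 2413 lean deg 9.2 yaw deg rel 0.4 x at z=0 0.1119 y range [-0.0602  0.0627] z [0.0574 0.2205]
side blue band 263 [[0.0273, -0.0633, 0.1935], [0.0687, -0.0283, 0.2137], [0.0794, 0.054, 0.2701]]
side face n 1095 lean deg 9.1 yaw deg rel 1.0 x at z=0 0.1008 y range [-0.0645  0.06  ] z [0.0608 0.2205]
side cab top 1048 [[-0.0363, -0.0604, 0.0956], [0.0336, 0.0582, 0.1037]]
{'clock': 5.65, 'joint_pos': [-0.14, 0.017, -0.381, 1.011, 0.049, 1.233], 'tcp_pos': [0.489, 0.027, 0.202], 'orientation': [0.057, 0.63, 0.772, 0.063], 'wrist_force': [0.224, 0.485, -1.001], 'finger_gap': 0.01, 'grip_force': 60.932}
call 1 travel [-0.003, -0.147, 0.114] rot [-0.172, 0.005, 0.013]
pos err mm [-14.7  -3.5 -16.5] rot deg [-10.3   0.3   0.8]
call 1 travel [0.0, -0.335, 0.189] rot [0.0, 0.0, 0.0]
pos err mm [-29.5  -5.6 -35. ] rot deg [0. 0. 0.]
```

View pics/scene2.png

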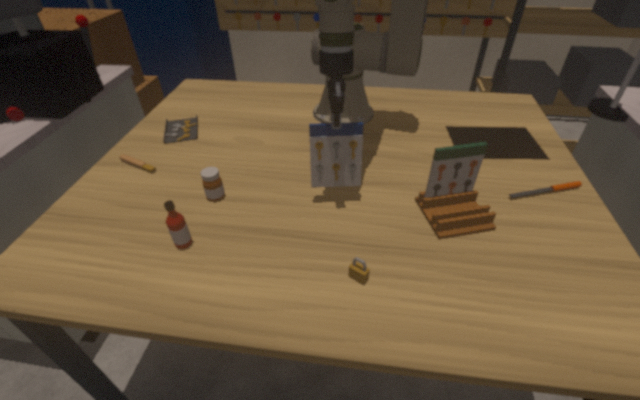

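```bash
python3 -m pendant '[{"travel":[0,-0.05,0.04],"rot":[-0.06,0,0],"fingers":-1},{"travel":[0,-0.1,0.08],"rot":[-0.12,0,0.01],"fingers":-1},{"travel":[0,-0.15,0.11],"rot":[-0.17,0,0.01],"fingers":-1},{"travel":[0,-0.15,0.11],"rot":[-0.17,0,0.01],"fingers":-1},{"travel":[0,-0.15,0.11],"rot":[-0.17,0,0.01],"fingers":-1}]'
python3 -m pendant '[{"travel":[0,-0.1,0.05],"rot":[0,0,0],"fingers":-1},{"travel":[0,-0.2,0.1],"rot":[0,0,0],"fingers":-1},{"travel":[0,-0.27,0.15],"rot":[0,0,0],"fingers":-1},{"travel":[0,-0.31,0.18],"rot":[0,0,0],"fingers":-1},{"travel":[0,-0.31,0.18],"rot":[0,0,0],"fingers":-1}]'
python3 meas.py 3; python3 -c "
from h import *
a=plan(cab(.029,0,.146),target_R(CY,20))"
```

```text
clock: 6.15
tcp_pos: [0.4734, 0.0238, 0.1859]
orientation: [0.112, 0.627, 0.76, 0.131]
wrist_force: [0.4, -0.2, -0.9]
finger_gap: 0.0101
grip_force: 60.9
clock: 6.65
tcp_pos: [0.4456, 0.018, 0.152]
orientation: [0.111, 0.627, 0.76, 0.131]
wrist_force: [-0.7, -0.2, -2.0]
finger_gap: 0.0099
grip_force: 60.9
scene blue band 0 
scene face n 1326 lean deg 18.0 yaw deg rel -0.2 x at z=0 0.0885 y range [-0.0602  0.0604] z [0.0138 0.1255]
side blue band 194 [[-0.0203, -0.0644, 0.1493], [0.0252, -0.0313, 0.1695], [0.0478, 0.0078, 0.2495]]
side face n 155 lean deg 2.8 yaw deg rel 6.0 x at z=0 0.0569 y range [-0.0659  0.0554] z [0.0325 0.2711]
side cab top 1096 [[-0.0366, -0.0601, 0.0955], [0.0446, 0.0587, 0.1042]]
{'clock': 6.75, 'joint_pos': [-0.236, -0.171, -0.724, 0.697, 0.136, 1.166], 'tcp_pos': [0.447, 0.018, 0.153], 'orientation': [0.112, 0.627, 0.76, 0.131], 'wrist_force': [0.302, 0.356, -2.119], 'finger_gap': 0.01, 'grip_force': 60.939}
call 1 travel [0.005, -0.035, 0.049] rot [-0.002, 0.005, 0.002]
pos err mm [-2.1  0.1 -7. ] rot deg [-0.1  0.3  0.1]
```

```bash
python3 -m pendant '[{"travel":[0,-0.02,0.02],"rot":[0,0,0],"fingers":-1},{"travel":[0,-0.03,0.04],"rot":[0,0,0],"fingers":-1},{"travel":[0,-0.03,0.04],"rot":[0,0,0],"fingers":-1},{"travel":[0,-0.03,0.04],"rot":[0,0,0],"fingers":-1}]'
python3 -m pendant '[{"travel":[0,-0.003,0.008],"rot":[0,0,0],"fingers":-1},{"travel":[0,-0.003,0.008],"rot":[0,0,0],"fingers":-1}]'
python3 -m pendant '[{"travel":[0,-0.003,0.008],"rot":[0,0,0],"fingers":-1},{"travel":[0,-0.003,0.008],"rot":[0,0,0],"fingers":-1}]'
```

```text
clock: 7.15
tcp_pos: [0.444, 0.0175, 0.1467]
orientation: [0.112, 0.627, 0.76, 0.131]
wrist_force: [-0.7, 0.8, -1.1]
finger_gap: 0.0101
grip_force: 60.9
clock: 7.35
tcp_pos: [0.4443, 0.0174, 0.146]
orientation: [0.112, 0.627, 0.76, 0.131]
wrist_force: [-0.3, -0.1, -0.3]
finger_gap: 0.0102
grip_force: 61.1
clock: 7.55
tcp_pos: [0.4451, 0.0171, 0.146]
orientation: [0.113, 0.627, 0.76, 0.132]
wrist_force: [-2.7, -0.5, 5.9]
finger_gap: 0.0101
grip_force: 61.9
```

```bash
python3 -m pendant '[{"travel":[0,0,-0.003],"rot":[0,0,0],"fingers":-0.7},{"travel":[0,0,-0.003],"rot":[0,0,0],"fingers":-0.65},{"travel":[0,0,-0.003],"rot":[0,0,0],"fingers":-0.55},{"travel":[0,0,-0.003],"rot":[0,0,0],"fingers":-0.45},{"travel":[0,0,-0.003],"rot":[0,0,0],"fingers":-0.35},{"travel":[0,0,-0.003],"rot":[0,0,0],"fingers":-0.35}]' 20
python3 meas.py 4
```

```text
clock: 8.15
tcp_pos: [0.4439, 0.0175, 0.1451]
orientation: [0.112, 0.627, 0.76, 0.131]
wrist_force: [0.1, 0.0, -0.2]
finger_gap: 0.0279
grip_force: 0.0
scene blue band 1 
scene face n 928 lean deg 18.8 yaw deg rel -0.3 x at z=0 0.0853 y range [-0.0625  0.0583] z [0.0144 0.0943]
scene cab top 156 [[0.0433, -0.0642, 0.0952], [0.0499, 0.0634, 0.1048]]
side blue band 178 [[-0.0328, -0.0664, 0.1418], [0.0162, -0.0307, 0.1598], [0.0458, 0.0093, 0.2308]]
side face n 105 lean deg 5.8 yaw deg rel -9.3 x at z=0 0.074 y range [-0.0672  0.0097] z [0.0146 0.2693]
side cab top 1068 [[-0.0366, -0.0611, 0.0957], [0.0364, 0.0583, 0.1041]]
{'clock': 8.25, 'joint_pos': [-0.239, -0.168, -0.743, 0.677, 0.137, 1.163], 'tcp_pos': [0.444, 0.018, 0.145], 'orientation': [0.112, 0.627, 0.76, 0.131], 'wrist_force': [0.595, -0.193, 0.742], 'finger_gap': 0.028, 'grip_force': 0.0}
```

View pics/side4.png

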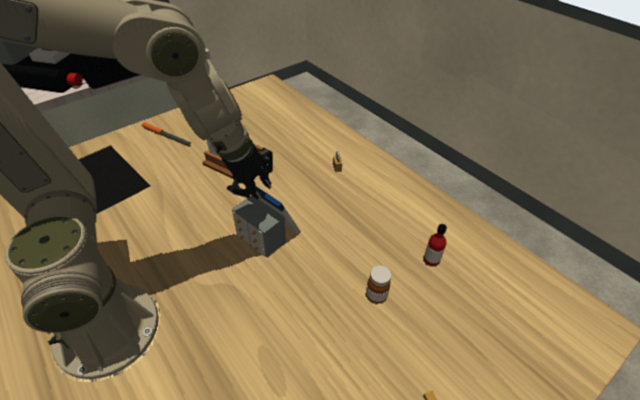

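```bash
python3 -m pendant '[{"travel":[0,-0.01,0],"rot":[0,0,0],"fingers":-0.1},{"travel":[0,-0.01,-0.02],"rot":[0,0,0],"fingers":-0.05},{"travel":[0,-0.01,-0.08],"rot":[0,0,0],"fingers":-0.05},{"travel":[0,-0.01,-0.2],"rot":[0,0,0],"fingers":-0.05},{"travel":[0,0,-0.35],"rot":[0,0,0],"fingers":-0.05},{"travel":[0,0,-0.55],"rot":[0,0,0],"fingers":-0.05},{"travel":[0,0,-0.8],"rot":[0,0,0],"fingers":0.2},{"travel":[0,0,-1],"rot":[0,0,0],"fingers":0.4},{"travel":[0,0,-1],"rot":[0,0,0],"fingers":0.4}]'
python3 meas.py 5
python3 - <<'E'
from h import *
for n in ["scene","side"]:
    im,d=env.read_camera(n); W=cloud(n,d); Z=W[...,2]
    o=env.outline_of(n,"jar")
    for q in o[:1]:
        m=q["mask"]&(Z>.08)&(Z<.09)&(W[...,1]<-.2); p=W[m][:,:2].astype(np.float32)
        b=q["mask"]&(Z>.01)&(Z<.09)&(W[...,1]<-.2); B=W[b][:,:2]
        from scipy.optimize import least_squares
        f=least_squares(lambda c:np.hypot(*(B-c).T)-.026,B.mean(0)+[-.0,0],loss="soft_l1",f_scale=.002)
        print(n,q["conf"],len(p),cv2.minEnclosingCircle(p) if len(p) else "",p.mean(0),"circfit",f.x)
E
```

```text
clock: 9.15
tcp_pos: [0.4049, 0.0098, 0.2621]
orientation: [0.115, 0.627, 0.759, 0.132]
wrist_force: [1.0, 0.8, -0.1]
finger_gap: 0.0596
grip_force: 0.0
scene blue band 0 
scene face n 1473 lean deg 21.8 yaw deg rel -0.2 x at z=0 0.0884 y range [-0.0624  0.0583] z [0.0108 0.111 ]
scene cab top 152 [[0.0438, -0.0642, 0.0951], [0.0499, 0.0635, 0.1049]]
side blue band 250 [[0.0108, -0.0659, 0.1407], [0.0159, -0.0113, 0.1596], [0.0232, 0.0562, 0.1635]]
side face n 100 lean deg 20.7 yaw deg rel 8.0 x at z=0 0.0688 y range [-0.0678 -0.0282] z [0.0121 0.0902]
side cab top 1088 [[-0.0369, -0.0619, 0.0953], [0.0367, 0.0584, 0.1043]]
{'clock': 9.25, 'joint_pos': [-0.295, -0.324, -0.562, 1.019, 0.154, 1.109], 'tcp_pos': [0.404, 0.01, 0.259], 'orientation': [0.113, 0.627, 0.76, 0.131], 'wrist_force': [-0.348, 0.103, 0.28], 'finger_gap': 0.06, 'grip_force': 0.0}
scene 0.57 164 ((0.5399171710014343, -0.3030150532722473), 0.025081705302000046) [ 0.5407874  -0.30047572] circfit [ 0.53596092 -0.30300131]
side 0.72 295 ((0.5362047553062439, -0.30293479561805725), 0.023673152551054955) [ 0.5349077  -0.30288842] circfit [ 0.53891451 -0.30102557]
```

View pics/scene5.png

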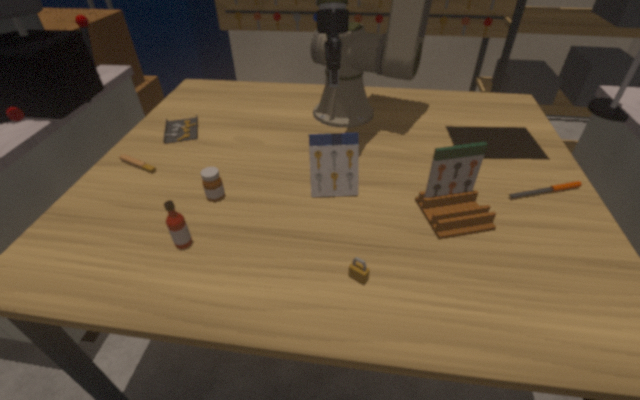

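Run:
```python
from h import *
a=plan([.42,-.05,.28],target_R(60)); a=plan([.537,-.302,.20],target_R(100.85),a)
```

```text
call 1 travel [-0.524, 0.104, -0.166] rot [0.307, 0.145, -0.809]
pos err mm [ 16.8 -60.7  23.3] rot deg [ 18.4   8.7 -48.6]
call 1 travel [-0.631, -0.444, 0.222] rot [0.0, 0.0, -0.227]
call 2 travel [-0.509, -0.58, 0.222] rot [0.0, 0.0, -0.227]
call 3 travel [-0.358, -0.683, 0.222] rot [0.0, 0.0, -0.227]
pos err mm [ 117. -252.  -80.] rot deg [  0.    0.  -40.9]
```

```bash
python3 -m pendant '[{"travel":[-0.1,0.02,-0.1],"rot":[0.05,0.02,-0.13],"fingers":0.6},{"travel":[-0.17,0.04,-0.17],"rot":[0.1,0.05,-0.27],"fingers":1},{"travel":[-0.26,0.05,-0.17],"rot":[0.15,0.07,-0.4],"fingers":1},{"travel":[-0.35,0.07,-0.17],"rot":[0.2,0.1,-0.54],"fingers":1},{"travel":[-0.45,0.09,-0.17],"rot":[0.25,0.12,-0.67],"fingers":1},{"travel":[-0.52,0.1,-0.17],"rot":[0.31,0.145,-0.81],"fingers":1},{"travel":[-0.52,0.1,-0.17],"rot":[0.31,0.145,-0.81],"fingers":1},{"travel":[-0.52,0.1,-0.17],"rot":[0.31,0.145,-0.81],"fingers":1}]'
python3 -m pendant '[{"travel":[-0.3,-0.22,0.1],"rot":[0,0,-0.11],"fingers":1},{"travel":[-0.63,-0.44,0.22],"rot":[0,0,-0.23],"fingers":1},{"travel":[-0.63,-0.44,0.22],"rot":[0,0,-0.23],"fingers":1}]'
python3 -m pendant '[{"travel":[-0.25,-0.29,0.1],"rot":[0,0,-0.11],"fingers":1},{"travel":[-0.51,-0.58,0.22],"rot":[0,0,-0.23],"fingers":1},{"travel":[-0.51,-0.58,0.22],"rot":[0,0,-0.23],"fingers":1}]'
python3 -m pendant '[{"travel":[-0.18,-0.34,0.1],"rot":[0,0,-0.11],"fingers":1},{"travel":[-0.36,-0.68,0.22],"rot":[0,0,-0.23],"fingers":1},{"travel":[-0.36,-0.68,0.22],"rot":[0,0,-0.23],"fingers":1},{"travel":[-0.36,-0.68,0.22],"rot":[0,0,-0.23],"fingers":1}]'
python3 - <<'E'
from h import *
c=cam("wrist"); im,d=env.read_camera("wrist"); cv2.imwrite("pics/w6.png",im); W=cloud("wrist",d,c); Z=W[...,2]
for q in env.outline_of("wrist","jar")[:2]:
    m=q["mask"]&(Z>.078)&(Z<.092); print(q["conf"],q["xy"],m.sum(), cv2.minEnclosingCircle(W[m][:,:2].astype(np.float32)) if m.any() else "", np.median(Z[m]))
print({k:np.round(v,3).tolist() for k,v in env.get_state().items() if k in("clock","tcp_pos","orientation","finger_gap","joint_pos")})
plan([.537,-.302,.056],target_R(100.85))
E
```

```text
clock: 10.25
tcp_pos: [0.4197, -0.0493, 0.2804]
orientation: [-0.001, 0.259, 0.966, -0.001]
wrist_force: [1.4, 0.6, 0.1]
finger_gap: 0.0854
grip_force: 0.0
clock: 10.55
tcp_pos: [0.4596, -0.1366, 0.2529]
orientation: [-0.0, 0.142, 0.99, -0.001]
wrist_force: [0.1, 0.2, -0.7]
finger_gap: 0.0851
grip_force: 0.0
clock: 10.85
tcp_pos: [0.4986, -0.2206, 0.2263]
orientation: [-0.001, 0.023, 1.0, -0.001]
wrist_force: [-0.1, 1.5, -0.3]
finger_gap: 0.0855
grip_force: 0.0
clock: 11.25
tcp_pos: [0.537, -0.3002, 0.202]
orientation: [-0.001, -0.097, 0.995, -0.0]
wrist_force: [-0.8, 0.3, 0.0]
finger_gap: 0.0851
grip_force: 0.0
0.84 [320.8, 188.8] 2189 ((0.5365265607833862, -0.3016311824321747), 0.023405559360980988) 0.08563780387341968
{'clock': 11.35, 'joint_pos': [-0.638, 0.397, 0.119, 1.292, -0.002, -0.836], 'tcp_pos': [0.537, -0.299, 0.204], 'orientation': [-0.0, -0.099, 0.995, -0.001], 'finger_gap': 0.085}
call 1 travel [0.003, -0.009, 0.616] rot [-0.001, -0.0, 0.004]
call 2 travel [0.003, -0.009, 0.616] rot [-0.001, -0.0, 0.004]
pos err mm [  -0.3   -2.5 -147.8] rot deg [-0.1 -0.   0.5]
```

View pics/w6.png

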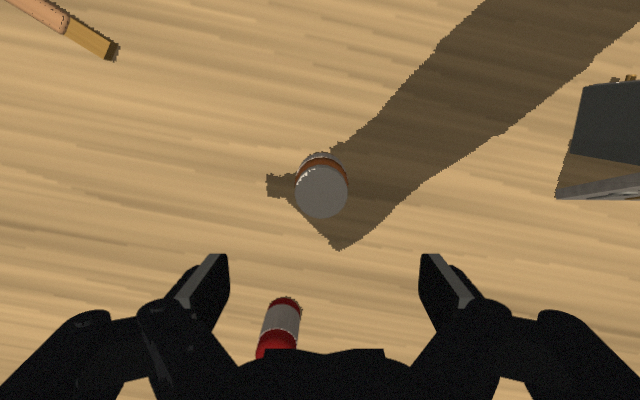

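```bash
python3 -m pendant '[{"travel":[0,-0.01,0.2],"rot":[0,0,0],"fingers":1},{"travel":[0,-0.02,0.4],"rot":[0,0,0],"fingers":1},{"travel":[0,-0.02,0.62],"rot":[0,0,0],"fingers":1},{"travel":[0,-0.02,0.62],"rot":[0,0,0],"fingers":1}]' 40
python3 -m pendant '[{"travel":[0,0,0.2],"rot":[0,0,0],"fingers":1},{"travel":[0,0,0.4],"rot":[0,0,0],"fingers":1},{"travel":[0,0,0.55],"rot":[0,0,0],"fingers":1},{"travel":[0,0,0.62],"rot":[0,0,0],"fingers":1},{"travel":[0,0,0.62],"rot":[0,0,0],"fingers":1}]'
python3 -m pendant '[{"travel":[0,0,0],"rot":[0,0,0],"fingers":0.4},{"travel":[0,0,0],"rot":[0,0,0],"fingers":0},{"travel":[0,0,0],"rot":[0,0,0],"fingers":-0.5},{"travel":[0,0,0],"rot":[0,0,0],"fingers":-1},{"travel":[0,0,0],"rot":[0,0,0],"fingers":-1},{"travel":[0,0,0],"rot":[0,0,0],"fingers":-1}]' 40
python3 - <<'E'
from h import *
a=plan([.537,-.302,.12],target_R(100.85)); a=plan(cab(.16,-.10,.12),target_R(100.85),a);a=plan(cab(.123,-.001,.10),target_R(100.85),a);print(a[0])
E
```

```text
clock: 11.75
tcp_pos: [0.5362, -0.3004, 0.1266]
orientation: [-0.002, -0.1, 0.995, 0.0]
wrist_force: [-1.1, 0.9, -0.4]
finger_gap: 0.0847
grip_force: 0.0
clock: 12.25
tcp_pos: [0.5382, -0.3029, 0.0548]
orientation: [-0.0, -0.1, 0.995, -0.001]
wrist_force: [0.6, -0.5, -0.6]
finger_gap: 0.0855
grip_force: 0.0
clock: 12.85
tcp_pos: [0.5392, -0.3039, 0.0559]
orientation: [0.001, -0.099, 0.995, -0.002]
wrist_force: [-0.7, 1.1, 5.8]
finger_gap: 0.045
grip_force: 40.5
call 1 travel [0.014, 0.017, -0.534] rot [-0.004, 0.001, 0.009]
pos err mm [-2.2  1.9 64.1] rot deg [-0.2  0.1  0.6]
call 1 travel [-0.279, 0.643, 0.0] rot [0.0, 0.0, 0.0]
call 2 travel [-0.279, 0.643, 0.0] rot [0.0, 0.0, 0.0]
call 3 travel [-0.279, 0.643, 0.0] rot [0.0, 0.0, 0.0]
pos err mm [ 55.  246.4   0. ] rot deg [0. 0. 0.]
call 1 travel [0.308, 0.825, 0.167] rot [0.0, 0.0, 0.0]
pos err mm [-55.   90.3 -20. ] rot deg [0. 0. 0.]
[0.53698941 0.03467121 0.1       ]
```

```bash
python3 -m pendant '[{"travel":[0,0,-0.1],"rot":[0,0,0],"fingers":-1},{"travel":[0,0,-0.25],"rot":[0,0,0],"fingers":-1},{"travel":[0,0,-0.4],"rot":[0,0,0],"fingers":-1},{"travel":[0,0,-0.53],"rot":[0,0,0],"fingers":-1},{"travel":[0,0,-0.53],"rot":[0,0,0],"fingers":-1}]'
python3 - <<'E'
from h import *
im,d=env.read_camera("side"); W=cloud("side",d); Z=W[...,2]
for q in env.outline_of("side","jar")[:1]:
    m=q["mask"]&(W[...,1]<-.25)&(W[...,1]>-.36); print(q["conf"],q["xy"],np.percentile(W[m],[1,50,99],axis=0).round(3).tolist())
v,u=map(int,q["xy"][::-1]); cv2.imwrite("pics/s7.png",cv2.resize(im[max(v-90,0):v+90,u-110:u+110],None,fx=3,fy=3))
print({k:np.round(x,3).tolist() for k,x in env.get_state().items() if k in("clock","tcp_pos","orientation","finger_gap","grip_force","wrist_force")})
E
```

```text
clock: 13.35
tcp_pos: [0.5396, -0.3044, 0.1205]
orientation: [0.001, -0.099, 0.995, -0.003]
wrist_force: [0.8, 0.1, -4.1]
finger_gap: 0.0455
grip_force: 42.0
0.75 [383.2, 264.7] [[0.511, -0.329, 0.072], [0.523, -0.312, 0.126], [0.555, -0.286, 0.153]]
{'clock': 13.45, 'tcp_pos': [0.538, -0.303, 0.118], 'orientation': [-0.0, -0.099, 0.995, -0.001], 'wrist_force': [-0.454, 0.277, -4.485], 'grip_force': 42.018, 'finger_gap': 0.045}
```

View pics/s7.png

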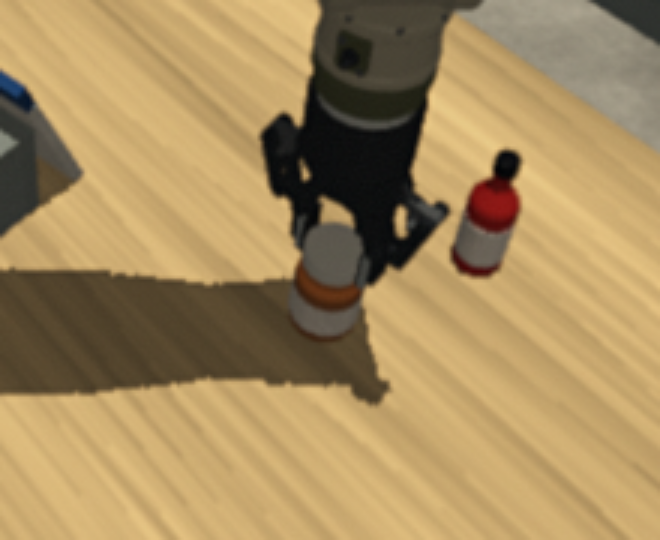

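```bash
python3 -m pendant '[{"travel":[-0.08,0.2,0],"rot":[0,0,0],"fingers":-1},{"travel":[-0.18,0.42,0],"rot":[0,0,0],"fingers":-1},{"travel":[-0.28,0.64,0],"rot":[0,0,0],"fingers":-1}]'
python3 -m pendant '[{"travel":[-0.1,0.22,0],"rot":[0,0,0],"fingers":-1},{"travel":[-0.2,0.44,0],"rot":[0,0,0],"fingers":-1},{"travel":[-0.28,0.64,0],"rot":[0,0,0],"fingers":-1}]'
python3 -m pendant '[{"travel":[-0.1,0.22,0],"rot":[0,0,0],"fingers":-1},{"travel":[-0.2,0.44,0],"rot":[0,0,0],"fingers":-1},{"travel":[-0.28,0.64,0],"rot":[0,0,0],"fingers":-1},{"travel":[-0.28,0.64,0],"rot":[0,0,0],"fingers":-1}]'
python3 - <<'E'
from h import *
print(env.get_state()["tcp_pos"])
a=plan(cab(.125,-.002,.085),target_R(100.85));print(a[0])
E
```

```text
clock: 13.75
tcp_pos: [0.5551, -0.2204, 0.1159]
orientation: [-0.002, -0.099, 0.995, -0.001]
wrist_force: [-0.4, 0.0, -3.4]
finger_gap: 0.0452
grip_force: 42.1
clock: 14.05
tcp_pos: [0.573, -0.1378, 0.1157]
orientation: [-0.002, -0.1, 0.995, -0.001]
wrist_force: [0.1, -0.5, -3.4]
finger_gap: 0.0451
grip_force: 42.1
clock: 14.45
tcp_pos: [0.5907, -0.0542, 0.1155]
orientation: [-0.002, -0.101, 0.995, -0.0]
wrist_force: [-0.9, -0.7, -3.5]
finger_gap: 0.0449
grip_force: 42.3
[ 0.59071603 -0.05420077  0.11548276]
call 1 travel [0.272, 0.807, 0.255] rot [-0.0, -0.003, 0.013]
pos err mm [-51.6  88.3 -30.5] rot deg [-0.  -0.2  0.8]
[0.5391419  0.03406556 0.085     ]
```

```bash
python3 -m pendant '[{"travel":[0.06,0.2,0.06],"rot":[0,0,0],"fingers":-1},{"travel":[0.12,0.4,0.12],"rot":[0,0,0],"fingers":-1},{"travel":[0.19,0.6,0.2],"rot":[0,0,0.01],"fingers":-1},{"travel":[0.27,0.81,0.26],"rot":[0,0,0.01],"fingers":-1},{"travel":[0.27,0.81,0.26],"rot":[0,0,0.01],"fingers":-1},{"travel":[0.27,0.81,0.26],"rot":[0,0,0.01],"fingers":-1}]'
python3 meas.py 8
python3 - <<'E'
from h import *
im,d=env.read_camera("scene"); W=cloud("scene",d)
for q in env.outline_of("scene","jar")[:1]:
    L=(W-np.r_[CAB,0])@R.from_euler("z",CY,degrees=True).as_matrix()
    print(q["conf"],q["xy"],np.percentile(L[q["mask"]],[2,50,98],axis=0).round(3).tolist())
cv2.imwrite("pics/s8.png",cv2.resize(im[90:240,240:440],None,fx=4,fy=4))
plan(cab(.123,-.002,.058),target_R(100.85))
E
```

```text
clock: 15.05
tcp_pos: [0.5396, 0.0311, 0.0848]
orientation: [-0.001, -0.095, 0.996, -0.002]
wrist_force: [-0.0, -0.2, -4.5]
finger_gap: 0.0453
grip_force: 42.7
scene blue band 0 
scene face n 256 lean deg -18.1 yaw deg rel -0.9 x at z=0 0.0652 y range [-0.0623  0.0579] z [0.0223 0.2765]
scene cab top 55 [[0.0427, -0.0643, 0.0953], [0.05, 0.0459, 0.1048]]
side blue band 278 [[0.0111, -0.066, 0.1397], [0.0166, -0.0181, 0.1595], [0.1347, 0.0537, 0.2378]]
side face n 397 lean deg -3.2 yaw deg rel -7.1 x at z=0 0.1017 y range [-0.0403  0.0524] z [0.0464 0.2752]
side cab top 1101 [[-0.0378, -0.0611, 0.0955], [0.0361, 0.0586, 0.1043]]
{'clock': 15.15, 'joint_pos': [-0.09, 0.331, -0.279, 0.96, -0.003, -0.278], 'tcp_pos': [0.541, 0.03, 0.086], 'orientation': [-0.0, -0.094, 0.996, -0.002], 'wrist_force': [-0.297, -0.749, -3.868], 'finger_gap': 0.045, 'grip_force': 42.659}
0.94 [336.9, 185.6] [[nan, nan, nan], [nan, nan, nan], [nan, nan, nan]]
call 1 travel [0.028, 0.036, 0.232] rot [-0.003, -0.0, -0.002]
pos err mm [ -4.1   3.5 -27.8] rot deg [-0.2 -0.  -0.1]
```

View pics/s8.png

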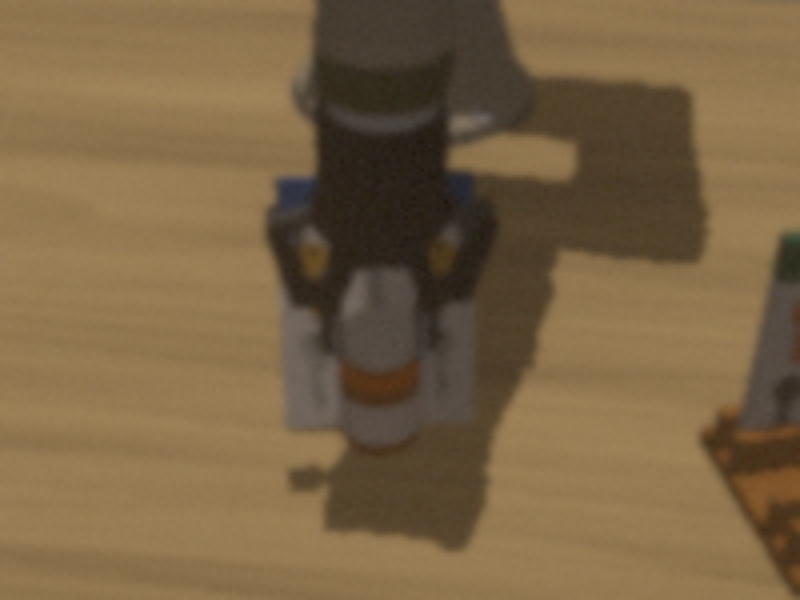

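```bash
python3 -m pendant '[{"travel":[0.02,0.02,0.08],"rot":[0,0,0],"fingers":-1},{"travel":[0.03,0.03,0.16],"rot":[0,0,0],"fingers":-1},{"travel":[0.03,0.03,0.21],"rot":[0,0,0],"fingers":-1},{"travel":[0.03,0.03,0.225],"rot":[0,0,0],"fingers":-1},{"travel":[0.03,0.03,0.225],"rot":[0,0,0],"fingers":-1}]'
python3 -m pendant '[{"travel":[0,0,0.01],"rot":[0,0,0],"fingers":-1},{"travel":[0,0,0.01],"rot":[0,0,0],"fingers":-1}]'
python3 -m pendant '[{"travel":[0,0,0.008],"rot":[0,0,0],"fingers":-1},{"travel":[0,0,0.008],"rot":[0,0,0],"fingers":-1}]'
```

```text
clock: 15.75
tcp_pos: [0.5359, 0.0339, 0.058]
orientation: [-0.001, -0.094, 0.996, -0.001]
wrist_force: [0.3, 0.1, -4.1]
finger_gap: 0.0454
grip_force: 42.6
clock: 15.95
tcp_pos: [0.5366, 0.0339, 0.0576]
orientation: [-0.0, -0.094, 0.996, -0.001]
wrist_force: [-0.2, 0.0, -4.2]
finger_gap: 0.045
grip_force: 42.6
clock: 16.15
tcp_pos: [0.5364, 0.0339, 0.0566]
orientation: [-0.0, -0.094, 0.996, -0.001]
wrist_force: [0.2, 0.1, -4.1]
finger_gap: 0.0453
grip_force: 42.6
```

```bash
for i in 1; do python3 -m pendant '[{"travel":[0,0,0.008],"rot":[0,0,0],"fingers":-1},{"travel":[0,0,0.008],"rot":[0,0,0],"fingers":-1}]'
python3 -m pendant '[{"travel":[0,0,0.008],"rot":[0,0,0],"fingers":-1},{"travel":[0,0,0.008],"rot":[0,0,0],"fingers":-1}]'; done
```

```text
clock: 16.35
tcp_pos: [0.5367, 0.034, 0.056]
orientation: [0.0, -0.094, 0.996, -0.001]
wrist_force: [-0.6, 0.8, 0.2]
finger_gap: 0.0455
grip_force: 43.0
clock: 16.55
tcp_pos: [0.5372, 0.034, 0.0559]
orientation: [0.001, -0.094, 0.996, -0.001]
wrist_force: [-1.8, 0.7, 6.4]
finger_gap: 0.0453
grip_force: 43.7
```

Jar touches the bench; release slowly and withdraw upwards.

```bash
python3 -m pendant '[{"travel":[0,0,-0.008],"rot":[0,0,0],"fingers":0.1},{"travel":[0,0,-0.008],"rot":[0,0,0],"fingers":0.3},{"travel":[0,0,-0.008],"rot":[0,0,0],"fingers":0.6},{"travel":[0,0,-0.008],"rot":[0,0,0],"fingers":1},{"travel":[0,0,-0.008],"rot":[0,0,0],"fingers":1},{"travel":[0,0,-0.008],"rot":[0,0,0],"fingers":1}]' 20
python3 -m pendant '[{"travel":[0,0,-0.15],"rot":[0,0,0],"fingers":1},{"travel":[0,0,-0.4],"rot":[0,0,0],"fingers":1},{"travel":[0,0,-0.7],"rot":[0,0,0],"fingers":1},{"travel":[0,0,-1],"rot":[0,0,0],"fingers":1}]'
python3 -m pendant '[{"travel":[-0.3,0,-0.3],"rot":[0,0,0],"fingers":1},{"travel":[-0.6,0,-0.6],"rot":[0,0,0],"fingers":1},{"travel":[-0.9,0,-0.9],"rot":[0,0,0],"fingers":1},{"travel":[-0.9,0,-0.9],"rot":[0,0,0],"fingers":1},{"travel":[-0.9,0,-0.9],"rot":[0,0,0],"fingers":1}]'
python3 meas.py 9
python3 - <<'E'
from h import *
from scipy.optimize import least_squares
im,d=env.read_camera("scene"); env.read_camera("side")
cv2.imwrite("pics/s9.png",cv2.resize(im[90:240,140:340+60],None,fx=3,fy=3))
C=R.from_euler("z",CY,degrees=True).as_matrix()
for n in ["scene","side"]:
    im,d=env.read_camera(n); L=(cloud(n,d)-np.r_[CAB,0])@C
    q=env.outline_of(n,"jar")[0]; m=q["mask"]&(L[...,2]>.01)&(L[...,2]<.095)&(L[...,0]>.08); B=L[m][:,:2]
    f=least_squares(lambda c:np.hypot(*(B-c).T)-.026,B.mean(0),loss="soft_l1",f_scale=.002)
    t=m&(L[...,2]>.08); print(n,q["conf"],q["xy"],"fit",f.x.round(4),"top mean",L[t].mean(0).round(4),len(B))
E
```

```text
clock: 17.15
tcp_pos: [0.5363, 0.0339, 0.0554]
orientation: [-0.0, -0.094, 0.996, -0.001]
wrist_force: [-0.4, 0.0, -0.7]
finger_gap: 0.0859
grip_force: 0.0
clock: 17.55
tcp_pos: [0.5359, 0.0343, 0.1764]
orientation: [-0.001, -0.094, 0.996, -0.001]
wrist_force: [0.3, 0.5, -0.5]
finger_gap: 0.0852
grip_force: 0.0
clock: 18.05
tcp_pos: [0.6437, 0.0549, 0.2835]
orientation: [0.0, -0.094, 0.996, -0.002]
wrist_force: [-0.1, 0.1, 0.5]
finger_gap: 0.0854
grip_force: 0.0
scene blue band 1 
scene face n 38 lean deg 17.4 yaw deg rel -1.8 x at z=0 0.0902 y range [-0.0625  0.0494] z [0.0109 0.0554]
scene cab top 159 [[0.0431, -0.0642, 0.0954], [0.0497, 0.0619, 0.1049]]
side blue band 257 [[0.0113, -0.0661, 0.1412], [0.0162, -0.0189, 0.1597], [0.0239, 0.0527, 0.164]]
side face n 101 lean deg 3.8 yaw deg rel -42.7 x at z=0 0.1242 y range [-0.0667  0.0161] z [0.0153 0.0888]
side cab top 1086 [[-0.037, -0.0636, 0.0954], [0.0364, 0.058, 0.104]]
{'clock': 18.15, 'joint_pos': [-0.038, 0.456, 0.398, 1.517, -0.003, -0.227], 'tcp_pos': [0.641, 0.055, 0.282], 'orientation': [-0.002, -0.094, 0.996, -0.001], 'wrist_force': [-0.325, -0.399, 0.629], 'finger_gap': 0.085, 'grip_force': 0.0}
scene 0.64 [337.7, 193.3] fit [0.1204 0.0011] top mean [ 0.126 -0.     0.085] 596
side 0.66 [296.1, 201.2] fit [0.1237 0.002 ] top mean [ 0.1202 -0.001   0.0856] 478
```

View pics/s9.png

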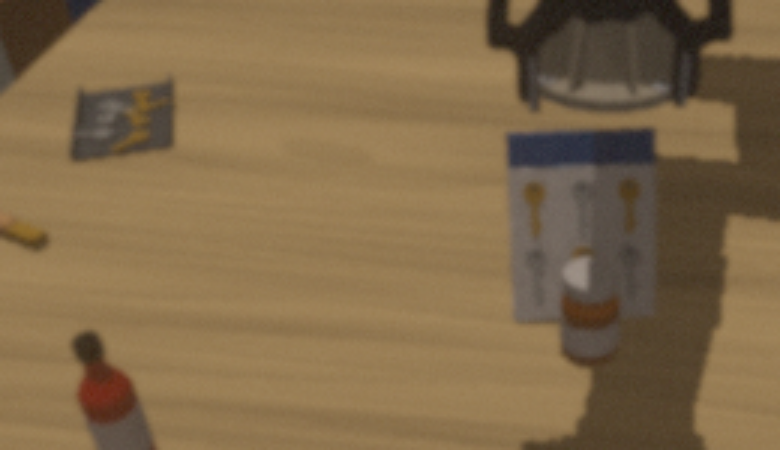

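The board leans on the cabinet and is centred. The jar stands upright about 9 mm in front of the board's foot, at crop pixel (590,310), and everything is released.

```bash
python3 -c "
from workcell import env
print(env.hand_in())"
```

```text
the job is handed in; nothing more can be done
None
```

The job is handed in, but no verdict came back: by camera the blue-topped board leans about 21° against the cabinet back, centred and square with keys out, and the amber jar stands upright about 9 mm in front of its foot; the green board, bottle and padlock were not touched, though I did not re-measure them.

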